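# Stow a sealant cartridge in its van bay for the drive

### The arm

A 6-joint arm with a two-finger parallel gripper is mounted at the origin on the work surface. World frame = base frame: x ahead of the robot, y to its left, z up, the work surface at z = 0. Lengths are in m, angles in rad, forces in N, time in s.
With the tool pointing down it reaches from about 0.425 to 0.95 m from the base axis. Payload 3.5 kg.
Tool frame: the origin (TCP) lies on the centre line of the jaws, within the pads' length; the fingertips stand 25 mm ahead of it and the grasp point (between the pads) lies 6 mm ahead of it (ctrl.finger_overhang is the distance from the TCP to the fingertips, in m); z points along the fingers, y is the line along which they close (so a half turn about z gives the same grasp; the last joint's range is limited). The gripper opens to 85 mm and grips with 20 to 120 N. Pads are 22 mm wide; open, the fingers measure 114 mm over their backs; the gripper's body (76 mm by 85 mm) begins 54 mm behind the grasp point. The pads swing forward as they close: fully open they stand 13 mm farther back than shut.
Start: joints at [1.162, 0.286, 1.577, -0, 1.279, -0.15], TCP at [0.173, 0.653, 0.223] pointing down, gripper open.
Joint ranges: [-2.77, 2.77], [-0.9, 2.22], [0.21, 2.48], [-1.53, 4.67], [0.24, 2.81], [-2.84, 2.84]. Speed limits (rad/s): [2.79, 2.79, 3.14, 3.14, 3.14, 3.14].

### API

Orientations are given as a unit quaternion [x, y, z, w].
In Python, from plant import get_state, imaging, job, ctrl gives the robot as it stands.
- The arm moves only by the tool jog_arm, never from a script. Its argument "increments" is a list of rows, each an object of numbers: "dx", "dy", "dz": the shift along the world's x, y, z each as a share of 12 cm, from -1 to 1; "ax", "ay", "az": the turn, a rotation vector about the world's x, y, z each as a share of pi/2 rad, from -1 to 1; "gripper": the gripper command: -1 is shut, 1 is fully open, values between are in proportion. A call has 1 to 10 rows; each row is the pose to reach, as a shift and turn from the pose commanded when the call began; what a row does not reach only later rows make up. A row lasts 1/10 s, in which the tool goes at most 50 mm and 8.59 degrees, less where a joint would pass 70% of its speed; a pose out of reach is approached as far as the arm can. A call with a number of a shift or a turn outside -1 to 1 is refused whole. A call with a gripper value outside its range is refused whole. The fingers move at their own pace and stop on an object; "force" is the grip in N (left out, the last holds). Time passes only in rows, so rows that repeat a pose let the fingers close. It gives the time, the measured TCP pose, the force, the opening and the grip force at its end, in the units of the state.
- get_state(): the state, without advancing time (a new reading comes with each control period).
- imaging.read_camera(name): name is "side" or "top" or "wrist"; returns a dict with "frame" (420x560x3 uint8, blue, green, red), "depth" (420x560 float32, m along the optical axis (not along the pixel's ray), 0 where there is no reading), "camera_matrix" (3x3 intrinsics, pixels), "extrinsics" (4x4, takes a point from camera to world coordinates); the wrist camera has in their place "mount" (4x4, takes a point from camera to tool coordinates, whose origin is the TCP and whose axes are the flange's). Camera axes: x right, y up, looking along -z (the intrinsics and any distortion apply to the point x, -y, -z); pixel columns grow to the right and rows downward; lengths in m; the calibration is good to about 2 mm. A picture is of the moment at which its call begins: read the wrist's pose just before it.
- job.sign_off(): hands the job in; it is judged then, once.
The state is a dict: "time": time; "qpos": joint angles; "dq": joint speeds; "joint_efforts": joint torques, N m; "eef_pos": TCP position; "tcp_rot": TCP orientation; "contact_force": force on the tool from outside, world axes, zero at the start; "wrist_torque": the same for the moment, N m; "opening": opening from 0.0 (shut) to 1.0 (fully open); "finger_force": force on a finger pad.
Only numpy, scipy, OpenCV 4.12 (cv2) and the standard library are available. Lean on these libraries where they do the work, as an engineer would, in place of code of your own. Each camera call takes 0.05 s, during which the arm holds its last target. There are 200 camera calls.

### The job

Stow the loose sealant cartridge for the drive. Push on its side with the fingers to roll it along the bay, without picking it up, until it comes to rest against the rubber buffers of the clamped divider, without shoving the divider off its line; only then push the sliding keeper plate up behind it until its buffers nip the cartridge firmly between the two plates so that nothing can rattle or roll. Its thin tube dents, so feel your way and never press it hard, and leave the other cartridge and everything else on the shelf where it lies.

Things in the scene. Friction and masses are not known exactly. Their poses are not given: they have to be found in the camera images.
- cartridge: Loose sealant cartridge: plain white plastic tube, barrel 50 mm in diameter, 205 mm long, nipple 15 mm across and 12 mm long on its +x end; 0.3 to 0.5 kg. Thin-walled: a push over 15 N dents it. Lies across the bay and rolls along the bay's y (0.3 N moves it; eased along at 20 mm/s it stops by itself within 2 mm). Origin on the axis at mid-barrel; x along the axis, y and z turn as it rolls.
- bay: Cartridge bay, fixed: black rubber mat 236 mm wide (x), 400 mm long (y), top 3 mm above the shelf, between galvanised rails 24 mm high along y at x = +-119.5 mm. Open at the -y end (y = -220 mm), a 24 mm lip at the +y end (y = 178 mm). Origin on the shelf; z up. The loose cartridge's axis starts at y = -60 to 0 mm; home is at y = 51 to 69 mm.
- divider: Divider: upright galvanised plate across the bay, 230 mm wide (x), 4 mm thick (y), top 50 mm above the shelf, clamped in the rails by two wing nuts. Slips only above 25 N. On its -y face, at x = +-75 mm, two rubber buffers 18 mm across on threaded studs, both screwed out equally: how far is not measured and must be felt or seen. Origin on the shelf under the plate; axes as the bay's.
- divider_face (a point): Middle of the divider's -y face, 28 mm above the shelf (height of the cartridge's axis), axes as the bay's. The buffers' rubber ends stand 6 to 24 mm before this face, different each time. Home for the cartridge is bearing on both buffers, so its axis is then 31 to 49 mm before this face.
- keeper: Keeper: sliding plate across the open end of the bay, 230 x 4 mm, its top hem reaching back to y = -6 mm, top 50 mm above the shelf. Pushed on its -y side it slides to +y against 4 N of friction and stays where left. Nipped on the cartridge with 4 to 12 N beyond that friction it holds; with less than 3 N it works loose. Origin under the plate's middle; axes as the bay's.
- keeper_face (a point): Middle of the keeper's +y face (towards the cartridge), 28 mm above the shelf, axes as the bay's; at the start over 70 mm behind the cartridge. Two buffers like the divider's stand out of it at x = +-75 mm, by 6 to 24 mm, different each time and not measured; stud ends stick out behind, up to 25 mm, at the same x.
- stowed: The other cartridge, the same as the first, already lying between the divider and the end lip. Leave it. Origin and axes as for the first.
- level: Short aluminium spirit level, 308 x 23 x 50 mm, standing on its edge on the shelf beside the bay's +x rail, length along its y. Origin under its middle.
- tile_offcut: Chipped white ceramic tile offcut, about 110 x 110 x 8 mm, lying flat on the shelf past the bay's +y end. Origin at its underside.
- pencil: Flat red carpenter's pencil, 175 x 14 x 8 mm, lying on the shelf beside the bay's -x rail. Origin at its underside, length along its x.
- grout_float: Grout float, 240 x 95 mm, 69 mm high to the top of its wooden handle, lying on its rubber face to the left. Origin under its middle.
- tape_measure: Tape measure, 70 x 40 x 60 mm, to the right. Origin under its middle.
- rubbing_stone: Dark rubbing stone, 150 x 50 x 22 mm, to the right. Origin under its middle.
Mind the look-alikes: they are no part of the job. What is shaped like the cartridge but turquoise or yellow is not meant.

How it is judged:
By the outcome, as a careful person would: the job done as asked, in the order asked, and still so for the second after the job is handed in, with the robot touching nothing.
It also fails if it takes over 72 s, if anything falls off the work surface, if the arm or the gripper's body presses on something with over 40 N, if the wrist force passes 120 N, or if a joint passes its speed limit or range.

## Working session

There is one attempt and no reset: what is moved stays moved. The work goes in short steps, Python scripts to look and compute and a tool call to move; the robot and the scene stay as the last step left them, time stands still between calls to the robot, and variables do not carry over. Pictures are saved under pics/ and viewed, at most 10 in all, crops included, and the job is handed in when it is done.

Besides the shell and the picture viewer there is one more tool, called after "Call:" in YAML: its name, and indented under it one key for each argument. jog_arm: Moves the arm, as the interface text tells. Shift numbers are shares of 12 cm and turn numbers shares of pi/2 rad, none past 1 either way. Its arguments: {"type":"object","properties":{"increments":{"type":"array"},"force":{"type":"number"}},"required":["increments"]}

```bash
mkdir -p pics; cat > h.py <<'E'
import numpy as np, cv2
from plant import get_state, imaging, job, ctrl
def cloud(im, E=None):
    K=np.array(im["camera_matrix"]);E=np.array(im["extrinsics"]) if E is None else E
    d=im["depth"];v,u=np.mgrid[0:d.shape[0],0:d.shape[1]]
    P=np.stack([(u-K[0,2])/K[0,0]*d,-(v-K[1,2])/K[1,1]*d,-d],-1)
    W=P@E[:3,:3].T+E[:3,3]; W[d==0]=np.nan
    return W
E
python3 - <<'E'
from h import *
s=get_state();print(s)
for n in("top","side"):
    im=imaging.read_camera(n);print(n,{k:(np.round(v,4).tolist() if np.size(v)<20 else np.shape(v)) for k,v in im.items()})
    cv2.imwrite(f"pics/{n}0.png",im["frame"]);np.savez(f"{n}0.npz",W=cloud(im),f=im["frame"])
E
```

```text
{'time': 0.0, 'qpos': array([ 1.16199205e+00,  2.87174765e-01,  1.57819213e+00,  1.58728402e-05,
        1.27862861e+00, -1.50037237e-01]), 'dq': array([-0.0008696 , -0.00205828, -0.00039207, -0.00027983, -0.00056361,
       -0.00035046]), 'joint_efforts': array([ 1.47498686e-03, -4.05982411e+01, -2.92624766e+01, -3.39497467e-05,
        5.98706290e-03,  7.56525338e-06]), 'eef_pos': array([0.17243974, 0.65188922, 0.22183296]), 'tcp_rot': array([ 1.29025022e-01,  9.91640610e-01, -1.15273721e-03, -3.38655650e-04]), 'contact_force': array([-0.35608943,  0.24866887,  0.77290679]), 'wrist_torque': array([ 0.00721848,  0.01994653, -0.01332489]), 'finger_force': 0.0, 'opening': 1.0010796985246606}
top {'frame': (420, 560, 3), 'depth': (420, 560), 'camera_matrix': [[474.5331, 0.0, 267.4514], [0.0, 474.5331, 210.3879], [0.0, 0.0, 1.0]], 'extrinsics': [[0.0195, 0.9965, -0.0811, 0.408], [-0.9998, 0.0189, -0.0092, -0.0145], [-0.0076, 0.0813, 0.9967, 1.4448], [0.0, 0.0, 0.0, 1.0]]}
side {'frame': (420, 560, 3), 'depth': (420, 560), 'camera_matrix': [[398.3896, 0.0, 279.7433], [0.0, 398.3896, 208.4802], [0.0, 0.0, 1.0]], 'extrinsics': [[0.6823, 0.3732, -0.6286, -0.1294], [-0.731, 0.3457, -0.5883, -0.6412], [-0.0022, 0.8609, 0.5088, 0.5841], [0.0, 0.0, 0.0, 1.0]]}
```

View pics/top0.png

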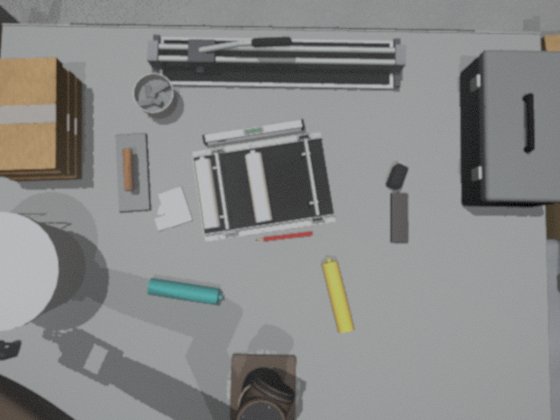

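View pics/side0.png

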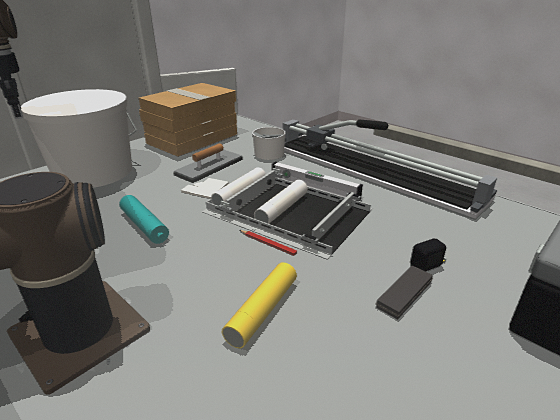

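The top view shows two white cartridges: one at (207,193) between the divider (220,190) and the lip, which is the stowed one, and one at (259,186) between the divider and the keeper (314,172), which is the loose one. Turquoise (185,292) and yellow (338,296) are the look-alikes. I'll measure the loose one and confirm it in a crop.

```bash
python3 - <<'E'
from h import *
z=np.load("top0.npz");W=z["W"];f=z["f"]
cv2.imwrite("pics/crop0.png",cv2.resize(f[110:250,185:345],None,fx=5,fy=4.2,interpolation=cv2.INTER_CUBIC)[:600,:800])
print("shelf z",np.nanmedian(W[260:300,240:300,2]))
hsv=cv2.cvtColor(f,cv2.COLOR_BGR2HSV)
m=((hsv[...,2]>150)&(hsv[...,1]<60)).astype(np.uint8);m[:, :238]=0;m[:,282:]=0;m[:146]=0;m[:226]=m[:226];m[226:]=0
n,l,st,c=cv2.connectedComponentsWithStats(m)
for i in range(1,n):
  if st[i,4]>100:
    P=W[l==i];P=P[(P[:,2]>.03)];print("comp",st[i],c[i],len(P))
    if len(P)<50: continue
    print("z max",P[:,2].max(), "rect",cv2.minAreaRect(P[:,:2].astype(np.float32)))
# plates: tops 43-60mm in bay region
def reg(u0,u1,v0,v1,lo,hi):
    Q=W[v0:v1,u0:u1].reshape(-1,3);Q=Q[(Q[:,2]>lo)&(Q[:,2]<hi)];return Q
for n,a in(("div",(214,232,150,226)),("keep",(300,326,136,212))):
    Q=reg(*a,.040,.066);r=cv2.minAreaRect(Q[:,:2].astype(np.float32));print(n,len(Q),Q.mean(0),r)
    vx=cv2.fitLine(Q[:,:2].astype(np.float32),cv2.DIST_HUBER,0,.01,.01).ravel();print(vx)
im=imaging.read_camera("wrist");print({k:(np.round(v,4).tolist() if np.size(v)<20 else np.shape(v)) for k,v in im.items()})
E
```

```text
shelf z -0.0005026023698877502
comp [ 246  151   25   71 1004] [257.6812749 186.5189243] 999
z max 0.059735035484911325 rect ((0.5965705513954163, 0.02970469370484352), (0.21340428292751312, 0.043839626014232635), 10.557417869567871)
div 323 [0.56332733 0.14148044 0.04819972] ((0.5883282423019409, 0.1391546130180359), (0.22599275410175323, 0.040965329855680466), 2.2051239013671875)
[0.99199176 0.12630256 0.5771097  0.13895798]
keep 236 [ 0.63251712 -0.12748611  0.04865568] ((0.6348350048065186, -0.11945298314094543), (0.2312774360179901, 0.02571950852870941), 9.796835899353027)
[ 0.9847897   0.17375039  0.6028954  -0.13278607]
{'frame': (420, 560, 3), 'depth': (420, 560), 'camera_matrix': [[315.3112, 0.0, 286.6387], [0.0, 315.3112, 209.9725], [0.0, 0.0, 1.0]], 'mount': [[-0.0013, 0.9516, 0.3073, 0.0787], [1.0, 0.0011, 0.0006, 0.0001], [0.0003, 0.3073, -0.9516, -0.1523], [0.0, 0.0, 0.0, 1.0]]}
```

View pics/crop0.png

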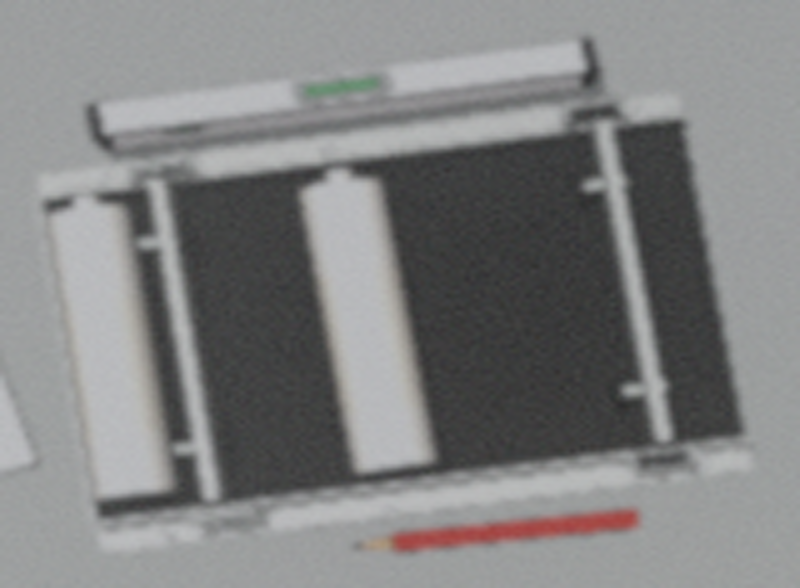

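```bash
python3 - <<'E'
from h import *
print(ctrl.finger_overhang)
for n in("top","side"):
    W=np.load(n+"0.npz")["W"].reshape(-1,3)
    Q=W[(W[:,2]>.1)&(W[:,1]>.1)&(W[:,1]<.9)&(W[:,0]>0)&(W[:,0]<.8)]
    g={}
    for p in Q: 
        k=(int(p[0]//.05)*5,int(p[1]//.05)*5);g[k]=max(g.get(k,0),p[2])
    print(n);
    for x in range(0,80,5): print(x,[int(100*g.get((x,y),0)) for y in range(10,90,5)])
E
```

```text
0.025
top
0 [0, 0, 0, 0, 0, 0, 0, 0, 0, 0, 0, 0, 0, 0, 0, 0]
5 [0, 0, 0, 0, 57, 57, 0, 0, 0, 0, 0, 0, 0, 0, 0, 0]
10 [0, 0, 0, 0, 56, 61, 60, 59, 0, 34, 0, 0, 0, 0, 0, 0]
15 [0, 0, 0, 0, 0, 0, 0, 54, 51, 35, 34, 24, 0, 0, 0, 0]
20 [0, 0, 0, 0, 0, 0, 0, 0, 0, 24, 24, 24, 0, 0, 0, 0]
25 [0, 0, 0, 0, 0, 0, 0, 0, 24, 24, 24, 24, 0, 0, 0, 0]
30 [0, 0, 0, 0, 0, 0, 0, 0, 24, 25, 24, 24, 0, 0, 0, 0]
35 [0, 0, 0, 0, 0, 0, 0, 0, 24, 24, 24, 24, 0, 0, 0, 0]
40 [0, 0, 0, 0, 0, 0, 0, 0, 24, 25, 24, 24, 0, 0, 0, 0]
45 [0, 0, 0, 0, 0, 0, 0, 0, 0, 24, 24, 25, 13, 0, 0, 0]
50 [0, 0, 0, 0, 0, 0, 0, 0, 0, 0, 0, 0, 0, 0, 0, 0]
55 [0, 0, 0, 0, 0, 0, 0, 0, 0, 0, 0, 0, 0, 0, 0, 0]
60 [0, 0, 0, 0, 0, 0, 0, 0, 0, 19, 19, 18, 18, 12, 0, 0]
65 [0, 0, 0, 0, 0, 0, 0, 0, 0, 19, 19, 19, 19, 0, 0, 0]
70 [0, 0, 0, 0, 0, 0, 0, 0, 0, 19, 19, 19, 19, 0, 0, 0]
75 [0, 0, 0, 0, 0, 0, 0, 0, 0, 19, 19, 19, 19, 0, 0, 0]
side
0 [0, 0, 0, 0, 0, 0, 0, 0, 0, 0, 0, 0, 0, 0, 0, 0]
5 [0, 0, 0, 0, 0, 0, 0, 0, 0, 0, 0, 0, 0, 0, 0, 0]
10 [0, 0, 0, 0, 0, 0, 0, 0, 0, 34, 32, 0, 0, 0, 0, 0]
15 [0, 0, 0, 0, 0, 0, 0, 0, 52, 53, 46, 34, 33, 0, 0, 0]
20 [0, 0, 0, 0, 0, 0, 0, 0, 23, 53, 52, 48, 33, 24, 0, 0]
25 [0, 0, 0, 0, 0, 0, 0, 0, 24, 24, 24, 24, 24, 24, 24, 0]
30 [0, 0, 0, 0, 0, 0, 0, 0, 24, 24, 24, 24, 24, 24, 24, 0]
35 [0, 0, 0, 0, 0, 0, 0, 0, 24, 24, 24, 24, 24, 24, 24, 0]
40 [0, 0, 0, 0, 0, 0, 0, 0, 24, 24, 24, 24, 24, 24, 24, 0]
45 [0, 0, 0, 0, 0, 0, 0, 0, 0, 24, 24, 24, 24, 24, 0, 0]
50 [0, 0, 0, 0, 0, 0, 0, 0, 0, 0, 0, 0, 0, 0, 0, 0]
55 [0, 0, 0, 0, 0, 0, 0, 0, 0, 0, 0, 12, 14, 13, 0, 0]
60 [0, 0, 0, 0, 0, 0, 0, 0, 0, 18, 18, 18, 18, 18, 0, 0]
65 [0, 0, 0, 0, 0, 0, 0, 0, 0, 18, 18, 18, 18, 18, 0, 0]
70 [0, 0, 0, 0, 0, 0, 0, 0, 0, 18, 18, 18, 18, 18, 0, 0]
75 [0, 0, 0, 0, 0, 0, 0, 0, 0, 18, 18, 18, 18, 18, 0, 0]
```

Call:
jog_arm:
  increments:
    - {"dz": 1, "gripper": 1}
    - {"dz": 1, "gripper": 1}
    - {"dz": 1, "gripper": 1}

```text
$.increments[0]: bad value
```

Call:
jog_arm:
  increments:
    - {"dy": -1, "dx": 0.65, "az": -0.25, "gripper": 1}
    - {"dy": -1, "dx": 0.65, "az": -0.25, "gripper": 1}
    - {"dy": -1, "dx": 0.65, "az": -0.25, "gripper": 1}

```text
$.increments[0]: bad value
```

Call:
jog_arm:
  increments:
    - {"dy": -1, "dx": 0.65, "az": -0.25, "gripper": 1}
    - {"dy": -1, "dx": 0.65, "az": -0.25, "gripper": 1}
    - {"dy": -1, "dx": 0.65, "az": -0.25, "gripper": 1}

```text
$.increments[0]: bad value
```

Call:
jog_arm:
  increments:
    - {"dy": -1, "dx": 0.65, "az": -0.224, "gripper": 1}
    - {"dy": -1, "dx": 0.65, "az": -0.224, "gripper": 1}
    - {"dy": -1, "dx": 0.65, "az": -0.224, "gripper": 1}

```text
$.increments[0]: bad value
```

Call:
jog_arm:
  increments:
    - {"dy": -1, "dx": 0.65}
    - {"dy": -1, "dx": 0.65}
    - {"dy": -1, "dx": 0.65}

```text
$.increments[0]: bad value
```

Call:
jog_arm:
  increments:
    - {"dy": -1, "dx": 0.6}
    - {"dy": -1, "dx": 0.6}
    - {"dy": -1, "dx": 0.6}
    - {"dy": -1, "dx": 0.6}
    - {"dy": -1, "dx": 0.6}

```text
$.increments[0]: bad value
```

Each row probably needs all seven numbers, so I'll try one full row.

Call:
jog_arm:
  increments:
    - {"dx": 0, "dy": 0, "dz": 1, "ax": 0, "ay": 0, "az": 0, "gripper": 1}
    - {"dx": 0, "dy": 0, "dz": 1, "ax": 0, "ay": 0, "az": 0, "gripper": 1}
    - {"dx": 0, "dy": 0, "dz": 1, "ax": 0, "ay": 0, "az": 0, "gripper": 1}

```text
time: 0.45
eef_pos: [0.1732, 0.6538, 0.3498]
tcp_rot: [0.129, 0.992, 0.004, 0.001]
contact_force: [0.5, 0.3, 1.5]
opening: 0.998
finger_force: 0.0
```

Call:
jog_arm:
  increments:
    - {"dx": 0.65, "dy": -1, "dz": 0, "ax": 0, "ay": 0, "az": -0.25, "gripper": 1}
    - {"dx": 0.65, "dy": -1, "dz": 0, "ax": 0, "ay": 0, "az": -0.25, "gripper": 1}
    - {"dx": 0.65, "dy": -1, "dz": 0, "ax": 0, "ay": 0, "az": -0.25, "gripper": 1}

```text
time: 0.75
eef_pos: [0.2513, 0.5308, 0.3429]
tcp_rot: [0.322, 0.947, -0.0, 0.0]
contact_force: [-0.1, 0.4, 0.3]
opening: 1.0
finger_force: 0.0
```

Call:
jog_arm:
  increments:
    - {"dx": 0.65, "dy": -1, "dz": 0, "ax": 0, "ay": 0, "az": -0.25, "gripper": 1}
    - {"dx": 0.65, "dy": -1, "dz": 0, "ax": 0, "ay": 0, "az": -0.25, "gripper": 1}
    - {"dx": 0.65, "dy": -1, "dz": 0, "ax": 0, "ay": 0, "az": -0.25, "gripper": 1}

```text
time: 1.05
eef_pos: [0.3294, 0.4104, 0.3429]
tcp_rot: [0.501, 0.866, -0.0, 0.0]
contact_force: [0.7, 0.4, -0.2]
opening: 0.994
finger_force: 0.0
```

Call:
jog_arm:
  increments:
    - {"dx": 0.65, "dy": -1, "dz": 0, "ax": 0, "ay": 0, "az": -0.224, "gripper": 1}
    - {"dx": 0.65, "dy": -1, "dz": 0, "ax": 0, "ay": 0, "az": -0.224, "gripper": 1}
    - {"dx": 0.65, "dy": -1, "dz": 0, "ax": 0, "ay": 0, "az": -0.224, "gripper": 1}

```text
time: 1.35
eef_pos: [0.4074, 0.2904, 0.343]
tcp_rot: [0.644, 0.765, -0.0, 0.0]
contact_force: [-0.6, 0.3, -0.1]
opening: 1.003
finger_force: 0.0
```

Call:
jog_arm:
  increments:
    - {"dx": 0.65, "dy": -1, "dz": 0, "ax": 0, "ay": 0, "az": 0, "gripper": 1}
    - {"dx": 0.65, "dy": -1, "dz": 0, "ax": 0, "ay": 0, "az": 0, "gripper": 1}
    - {"dx": 0.65, "dy": -1, "dz": 0, "ax": 0, "ay": 0, "az": 0, "gripper": 1}

```text
time: 1.65
eef_pos: [0.4854, 0.1703, 0.343]
tcp_rot: [0.643, 0.766, -0.0, 0.0]
contact_force: [0.9, 0.9, 0.2]
opening: 0.998
finger_force: 0.0
```

Call:
jog_arm:
  increments:
    - {"dx": 0.6, "dy": -1, "dz": 0, "ax": 0, "ay": 0, "az": 0, "gripper": 1}
    - {"dx": 0.6, "dy": -1, "dz": 0, "ax": 0, "ay": 0, "az": 0, "gripper": 1}
    - {"dx": 0.6, "dy": -1, "dz": 0, "ax": 0, "ay": 0, "az": 0, "gripper": 1}
    - {"dx": 0.6, "dy": -1, "dz": 0, "ax": 0, "ay": 0, "az": 0, "gripper": 1}
    - {"dx": 0.6, "dy": -1, "dz": 0, "ax": 0, "ay": 0, "az": 0, "gripper": 1}

```text
time: 2.15
eef_pos: [0.5566, 0.0519, 0.3425]
tcp_rot: [0.643, 0.765, -0.0, -0.001]
contact_force: [-0.7, -0.1, 0.6]
opening: 1.002
finger_force: 0.0
```

```bash
cat >> h.py <<'E'
from scipy.spatial.transform import Rotation as R
def wrist():
    s=get_state();im=imaging.read_camera("wrist")
    T=np.eye(4);T[:3,:3]=R.from_quat(s["tcp_rot"]).as_matrix();T[:3,3]=s["eef_pos"]
    return im["frame"],cloud(im,T@np.array(im["mount"])),s
bx=np.array([np.cos(np.radians(10)),np.sin(np.radians(10))]);by=np.array([-bx[1],bx[0]]);C=np.array([.590,.029])
def bay(P): q=P[...,:2]-C; return np.stack([q@bx,q@by,P[...,2]],-1)
E
python3 - <<'E'
from h import *
f,W,s=wrist();cv2.imwrite("pics/w1.png",f);np.savez("w1.npz",f=f,W=W)
E
```

```text
(no output)
```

View pics/w1.png

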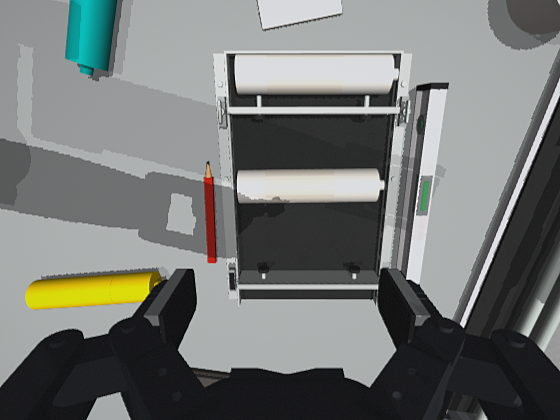

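The wrist view shows the loose cartridge at (310,186), the divider at row 110 with its buffers at (258,118) and (370,118), and the keeper at row 287 with its buffers at (263,268) and (354,268).

```bash
python3 - <<'E'
from h import *
z=np.load("w1.npz");f=z["f"];B=bay(z["W"])
def show(n,u0,u1,v0,v1,lo,hi):
    Q=B[v0:v1,u0:u1].reshape(-1,3);Q=Q[(Q[:,2]>lo)&(Q[:,2]<hi)]
    p=np.polyfit(Q[:,0],Q[:,1],1);print(n,len(Q),"mean",Q.mean(0).round(4),"min",Q.min(0).round(4),"max",Q.max(0).round(4),"slope deg",np.degrees(np.arctan(p[0])).round(2),"y0",p[1].round(4))
show("cart",230,385,165,206,.04,.07)
show("cartall",230,375,165,206,.03,.07)
show("div",230,390,100,120,.046,.056)
show("keep",240,376,280,294,.046,.056)
for n,a in(("rail-",(222,236,130,230)),("rail+",(380,410,130,230))): 
    Q=B[a[2]:a[3],a[0]:a[1]].reshape(-1,3);Q=Q[(Q[:,2]>.018)&(Q[:,2]<.03)];print(n,len(Q),Q.mean(0),np.degrees(np.arctan(np.polyfit(Q[:,1],Q[:,0],1)[0])))
for u in(258,262,354,368):
    v0,v1=(105,130) if u in(258,368) else (258,292)
    print(u,[(v,*(1000*B[v,u]).round(0).astype(int),int(f[v,u].mean())) for v in range(v0,v1,2)])
E
```

```text
cart 4189 mean [ 0.0011 -0.0005  0.0505] min [-0.1015 -0.0267  0.04  ] max [0.1034 0.0203 0.0567] slope deg 0.53 y0 -0.0005
cartall 4498 mean [-0.0022  0.001   0.0491] min [-0.1019 -0.028   0.03  ] max [0.1007 0.0226 0.0567] slope deg 0.52 y0 0.0011
div 954 mean [0.0016 0.1056 0.0514] min [-0.1053  0.1021  0.0486] max [0.1083 0.1091 0.0546] slope deg -0.17 y0 0.1056
keep 850 mean [ 0.003  -0.1629  0.0508] min [-0.1048 -0.1687  0.046 ] max [ 0.1126 -0.1585  0.0541] slope deg -0.14 y0 -0.1629
rail- 291 [-0.11251065  0.00528439  0.02416891] 0.18450417511584477
rail+ 370 [0.12558426 0.0027981  0.023706  ] -0.5942162785018873
258 [(105, np.int64(-69), np.int64(112), np.int64(33), 225), (107, np.int64(-67), np.int64(109), np.int64(52), 221), (109, np.int64(-67), np.int64(106), np.int64(52), 218), (111, np.int64(-67), np.int64(104), np.int64(51), 220), (113, np.int64(-69), np.int64(101), np.int64(34), 167), (115, np.int64(-69), np.int64(98), np.int64(38), 51), (117, np.int64(-69), np.int64(96), np.int64(37), 47), (119, np.int64(-72), np.int64(92), np.int64(5), 39), (121, np.int64(-72), np.i
[... 2135 characters left out ...]
2)]
368 [(105, np.int64(84), np.int64(111), np.int64(33), 174), (107, np.int64(80), np.int64(109), np.int64(51), 202), (109, np.int64(80), np.int64(106), np.int64(51), 215), (111, np.int64(80), np.int64(103), np.int64(51), 218), (113, np.int64(92), np.int64(100), np.int64(5), 151), (115, np.int64(84), np.int64(98), np.int64(39), 40), (117, np.int64(84), np.int64(95), np.int64(38), 47), (119, np.int64(92), np.int64(92), np.int64(5), 44), (121, np.int64(93), np.int64(89), np.int64(4), 45), (123, np.int64(93), np.int64(86), np.int64(4), 47), (125, np.int64(93), np.int64(83), np.int64(4), 48), (127, np.int64(93), np.int64(80), np.int64(6), 48), (129, np.int64(94), np.int64(77), np.int64(4), 46)]
```

Call:
jog_arm:
  increments:
    - {"dx": 0.392, "dy": -0.67, "dz": -1, "ax": 0, "ay": 0, "az": 0, "gripper": 1}
    - {"dx": 0.392, "dy": -0.67, "dz": -1, "ax": 0, "ay": 0, "az": 0, "gripper": 1}
    - {"dx": 0.392, "dy": -0.67, "dz": -1, "ax": 0, "ay": 0, "az": 0, "gripper": 1}
    - {"dx": 0.392, "dy": -0.67, "dz": -1, "ax": 0, "ay": 0, "az": 0, "gripper": 1}

```text
time: 2.6
eef_pos: [0.6007, -0.0279, 0.2158]
tcp_rot: [0.643, 0.766, -0.003, -0.005]
contact_force: [0.0, 1.4, -1.5]
opening: 1.003
finger_force: 0.0
```

Call:
jog_arm:
  increments:
    - {"dx": 0, "dy": 0, "dz": -0.33, "ax": 0, "ay": 0, "az": 0, "gripper": 1}
    - {"dx": 0, "dy": 0, "dz": -0.66, "ax": 0, "ay": 0, "az": 0, "gripper": 1}
    - {"dx": 0, "dy": 0, "dz": -1, "ax": 0, "ay": 0, "az": 0, "gripper": 1}
    - {"dx": 0, "dy": 0, "dz": -1, "ax": 0, "ay": 0, "az": 0, "gripper": 1}
    - {"dx": 0, "dy": 0, "dz": -1, "ax": 0, "ay": 0, "az": 0, "gripper": 1}

```text
time: 3.1
eef_pos: [0.604, -0.0265, 0.1046]
tcp_rot: [0.642, 0.767, 0.0, 0.0]
contact_force: [0.3, 1.3, 1.2]
opening: 1.004
finger_force: 0.0
```

```bash
python3 - <<'E'
from h import *
f,W,s=wrist();B=bay(W);t=bay(s["eef_pos"]);print("tcp bay",t,s["tcp_rot"])
D=(B-t)[...]
# finger points: x 35..62mm, within 20mm of tool y, low z
m=(abs(abs(D[...,0])-.05)<.015)&(abs(D[...,1])<.03)&(B[...,2]>.06)
for sg in(-1,1):
    Q=D[m&(np.sign(D[...,0])==sg)];print(sg,len(Q),np.percentile(Q,[0,1,50,99,100],axis=0).round(4).tolist())
Q=B[(abs(B[...,0])<.1)&(abs(B[...,1])<.04)&(B[...,2]>.03)&(B[...,2]<.06)];print("cart",len(Q),Q.mean(0),Q.min(0),Q.max(0))
E
```

```text
tcp bay [ 0.00412369 -0.05703512  0.10463061] [6.42026735e-01 7.66682202e-01 2.29006318e-04 1.42566237e-04]
-1 11435 [[-0.065, -0.0126, 0.0222], [-0.0648, -0.0103, 0.0265], [-0.0533, 0.009, 0.0757], [-0.0357, 0.0175, 0.0983], [-0.035, 0.0187, 0.1]]
1 11428 [[0.035, -0.0128, 0.0224], [0.0356, -0.01, 0.0268], [0.0532, 0.0088, 0.0758], [0.0648, 0.0175, 0.0977], [0.065, 0.0188, 0.1002]]
cart 22272 [ 0.00014283 -0.00086167  0.04986453] [-0.09999521 -0.02924099  0.03002151] [0.09998737 0.0218728  0.05667609]
```

```bash
python3 - <<'E'
from h import *
z=np.load("w1.npz");B=bay(z["W"]);f=z["f"];t=bay(np.array([.5566,.0519,.3425]))
D=1000*(B-t)
for v in range(262,350,8): print(v,[(u,*D[v,u].round(0).astype(int).tolist()) if np.isfinite(D[v,u,0]) else (u,0) for u in (155,165,175,185,192)])
im=imaging.read_camera("wrist");cv2.imwrite("pics/w2.png",im["frame"])
E
```

```text
262 [(155, -229, -174, -340), (165, -212, -175, -341), (175, -195, -175, -342), (185, -177, -175, -341), (192, -165, -175, -342)]
270 [(155, -232, -190, -341), (165, -214, -190, -340), (175, -48, 12, 30), (185, -45, 11, 28), (192, -43, 10, 26)]
278 [(155, -224, -194, -320), (165, -216, -206, -342), (175, -47, 11, 35), (185, -43, 11, 35), (192, -42, 6, 27)]
286 [(155, -55, 8, 37), (165, -49, 11, 41), (175, -45, 11, 41), (185, -43, 8, 36), (192, -43, 3, 28)]
294 [(155, -53, 7, 41), (165, -47, 11, 47), (175, -43, 11, 47), (185, -43, 4, 37), (192, -43, -1, 28)]
302 [(155, -49, 11, 52), (165, -45, 11, 52), (175, -43, 8, 48), (185, -43, 1, 37), (192, -43, -4, 30)]
310 [(155, -46, 11, 58), (165, -43, 12, 58), (175, -43, 5, 49), (185, -43, -2, 39), (192, -43, -8, 30)]
318 [(155, -45, 10, 61), (165, -43, 8, 58), (175, -42, 3, 51), (185, -43, -5, 40), (192, -177, -290, -342)]
326 [(155, -45, 7, 61), (165, -43, 5, 59), (175, -43, 0, 51), (185, -43, -8, 41), (192, -178, -308, -342)]
334 [(155, -41, 12, 70), (165, -43, 3, 60), (175, -43, -4, 52), (185, -192, -324, -339), (192, -179, -324, -340)]
342 [(155, -39, 12, 75), (165, -43, 0, 60), (175, -42, -6, 54), (185, -194, -343, -341), (192, -181, -344, -342)]
```

View pics/w2.png

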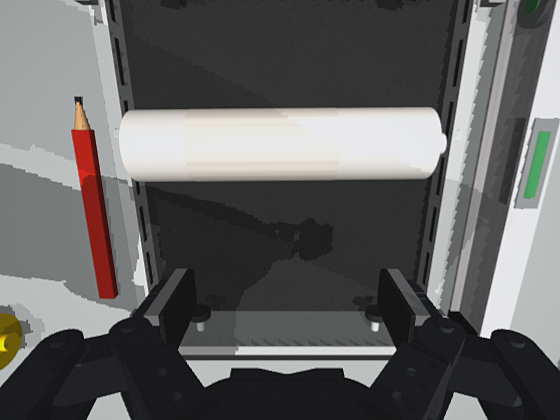

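The wrist view shows the fingertips at (180,270), which by depth puts them about 26 mm above the TCP. That contradicts the stated overhang, so I'll check with the side camera before going down.

```bash
python3 - <<'E'
from h import *
im=imaging.read_camera("side");B=bay(cloud(im));t=bay(get_state()["eef_pos"]);f=im["frame"]
D=B-t
m=(abs(D[...,0])<.075)&(abs(D[...,1])<.04)&(B[...,2]>.058)&(B[...,2]<.3)
Q=D[m];v,u=np.nonzero(m);print(len(Q),"z pct",np.percentile(Q[:,2],[0,1,5,20]).round(4))
for lo in np.arange(-.045,.06,.01):
    k=(Q[:,2]>lo)&(Q[:,2]<lo+.01);print(round(lo,3),k.sum(),Q[k].mean(0).round(3) if k.any() else "",f[v[k],u[k]].mean().round() if k.any() else "")
print(v.max(),u[v.argmax()])
c=f[max(0,v.max()-130):v.max()+70,max(0,u[v.argmax()]-130):u[v.argmax()]+130];cv2.imwrite("pics/s2.png",cv2.resize(c,None,fx=3,fy=3))
E
```

```text
1690 z pct [0.0209 0.0255 0.0372 0.0777]
-0.045 0  
-0.035 0  
-0.025 0  
-0.015 0  
-0.005 0  
0.005 0  
0.015 17 [-0.006 -0.     0.023] 70.0
0.025 50 [-0.005 -0.002  0.03 ] 42.0
0.035 59 [-0.009 -0.002  0.04 ] 41.0
0.045 63 [-0.008 -0.002  0.05 ] 42.0
0.055 51 [ 0.008 -0.004  0.06 ] 40.0
180 291
```

View pics/s2.png

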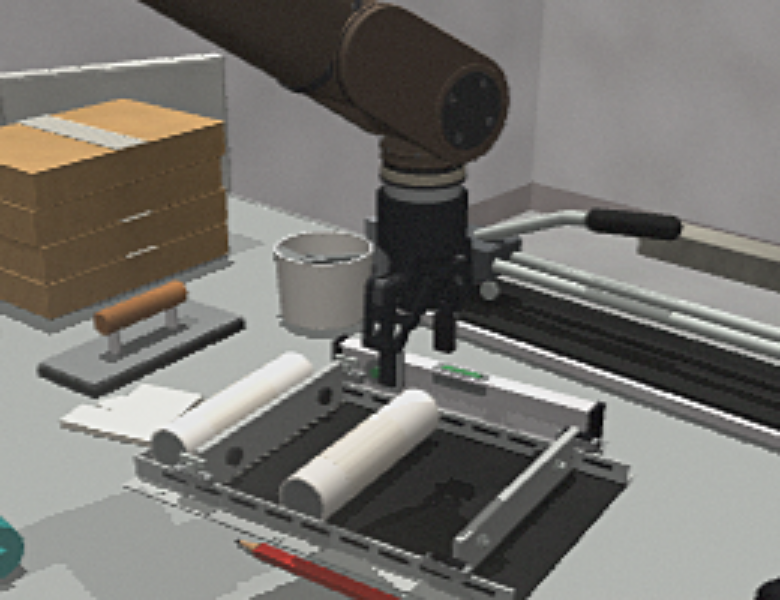

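Both cameras agree that the open fingertips are about 24 mm above the reported TCP point. For tips at z≈0.016, the TCP has to go to about -0.008. I'll go down in stages.

Call:
jog_arm:
  increments:
    - {"dx": 0, "dy": 0, "dz": -0.25, "ax": 0, "ay": 0, "az": 0, "gripper": 1}
    - {"dx": 0, "dy": 0, "dz": -0.5, "ax": 0, "ay": 0, "az": 0, "gripper": 1}
    - {"dx": 0, "dy": 0, "dz": -0.7, "ax": 0, "ay": 0, "az": 0, "gripper": 1}
    - {"dx": 0, "dy": 0, "dz": -0.7, "ax": 0, "ay": 0, "az": 0, "gripper": 1}
    - {"dx": 0, "dy": 0, "dz": -0.7, "ax": 0, "ay": 0, "az": 0, "gripper": 1}

```text
time: 3.75
eef_pos: [0.6051, -0.0281, 0.0212]
tcp_rot: [0.643, 0.766, 0.001, 0.001]
contact_force: [0.3, -0.3, -0.6]
opening: 0.998
finger_force: 0.0
```

```bash
python3 - <<'E'
from h import *
s=get_state();im=imaging.read_camera("side");B=bay(cloud(im));t=bay(s["eef_pos"])
D=B-t
m=(abs(D[...,0])<.075)&(abs(D[...,1])<.04)&(B[...,2]>.01)&(B[...,2]<.1)&(im["frame"].mean(-1)<70)
Q=B[m];print(t,s["contact_force"],len(Q),np.percentile(Q[:,2],[0,1,5,20]).round(4))
f,W,s=wrist();D=bay(W)-t
m=(abs(abs(D[...,0])-.05)<.015)&(abs(D[...,1])<.013)&(D[...,2]>-.02)
print("wrist tip",np.percentile(D[m][:,2],[0,1,5]))
E
```

```text
[ 0.00496686 -0.05882962  0.02122883] [ 0.29613969 -0.28132493 -0.58750104] 251 [0.0431 0.0444 0.0494 0.0585]
wrist tip [-0.01889193 -0.01764402 -0.01703277]
```

Call:
jog_arm:
  increments:
    - {"dx": 0, "dy": 0, "dz": -0.08, "ax": 0, "ay": 0, "az": 0, "gripper": 1}
    - {"dx": 0, "dy": 0, "dz": -0.15, "ax": 0, "ay": 0, "az": 0, "gripper": 1}
    - {"dx": 0, "dy": 0, "dz": -0.22, "ax": 0, "ay": 0, "az": 0, "gripper": 1}
    - {"dx": 0, "dy": 0, "dz": -0.22, "ax": 0, "ay": 0, "az": 0, "gripper": 1}
    - {"dx": 0, "dy": 0, "dz": -0.22, "ax": 0, "ay": 0, "az": 0, "gripper": 1}

```text
time: 4.35
eef_pos: [0.6033, -0.0278, -0.0079]
tcp_rot: [0.643, 0.766, -0.0, -0.001]
contact_force: [-1.1, 0.2, -0.4]
opening: 1.004
finger_force: 0.0
```

Call:
jog_arm:
  increments:
    - {"dx": -0.007, "dy": 0.041, "dz": 0, "ax": 0, "ay": 0, "az": 0, "gripper": 1}
    - {"dx": -0.014, "dy": 0.082, "dz": 0, "ax": 0, "ay": 0, "az": 0, "gripper": 1}
    - {"dx": -0.017, "dy": 0.099, "dz": 0, "ax": 0, "ay": 0, "az": 0, "gripper": 1}
    - {"dx": -0.02, "dy": 0.115, "dz": 0, "ax": 0, "ay": 0, "az": 0, "gripper": 1}
    - {"dx": -0.023, "dy": 0.131, "dz": 0, "ax": 0, "ay": 0, "az": 0, "gripper": 1}
    - {"dx": -0.026, "dy": 0.148, "dz": 0, "ax": 0, "ay": 0, "az": 0, "gripper": 1}
    - {"dx": -0.029, "dy": 0.164, "dz": 0, "ax": 0, "ay": 0, "az": 0, "gripper": 1}
    - {"dx": -0.032, "dy": 0.181, "dz": 0, "ax": 0, "ay": 0, "az": 0, "gripper": 1}
    - {"dx": -0.035, "dy": 0.197, "dz": 0, "ax": 0, "ay": 0, "az": 0, "gripper": 1}
    - {"dx": -0.038, "dy": 0.213, "dz": 0, "ax": 0, "ay": 0, "az": 0, "gripper": 1}

```text
time: 5.35
eef_pos: [0.5992, -0.0022, -0.0072]
tcp_rot: [0.643, 0.766, 0.0, 0.0]
contact_force: [0.4, -0.4, 0.6]
opening: 1.002
finger_force: 0.1
```

```bash
cat > m.py <<'E'
from h import *
f,W,s=wrist();B=bay(W);t=bay(s["eef_pos"]);print("tcp",t.round(4),"F by",(s["contact_force"][:2]@by).round(2),s["time"])
fy=t[1]+.011
for n,x0,x1 in(("L",-.098,-.06),("M",-.035,.035),("R",.065,.098)):
    m=(B[...,0]>x0)&(B[...,0]<x1)&(B[...,2]>.035)&(B[...,2]<.06)&(B[...,1]>t[1]-.002)&(B[...,1]<t[1]+.09)&(f.min(-1)>110)
    Q=B[m]
    # cylinder fit: (y-a)^2+(z-.028)^2=r^2 linear in a
    from scipy.optimize import least_squares as L
    r=L(lambda p:np.hypot(Q[:,1]-p[0],Q[:,2]-p[1])-.025,[Q[:,1].mean(),.028],loss="soft_l1",f_scale=.002).x if len(Q)>50 else None
    print(n,len(Q),"axis y,z",None if r is None else r.round(4), "front gap", None if r is None else round(r[0]-.025-fy,4))
E
python3 m.py
```

```text
tcp [ 0.0036 -0.0323 -0.0072] F by -0.5 5.35
L 11105 axis y,z [0.0036 0.0294] front gap -0.0001
M 27514 axis y,z [0.0044 0.0297] front gap 0.0007
R 10186 axis y,z [0.0051 0.0295] front gap 0.0014
```

Call:
jog_arm:
  increments:
    - {"dx": -0.003, "dy": 0.016, "dz": 0, "ax": 0, "ay": 0, "az": 0, "gripper": 1}
    - {"dx": -0.006, "dy": 0.033, "dz": 0, "ax": 0, "ay": 0, "az": 0, "gripper": 1}
    - {"dx": -0.009, "dy": 0.049, "dz": 0, "ax": 0, "ay": 0, "az": 0, "gripper": 1}
    - {"dx": -0.012, "dy": 0.066, "dz": 0, "ax": 0, "ay": 0, "az": 0, "gripper": 1}
    - {"dx": -0.014, "dy": 0.082, "dz": 0, "ax": 0, "ay": 0, "az": 0, "gripper": 1}
    - {"dx": -0.017, "dy": 0.099, "dz": 0, "ax": 0, "ay": 0, "az": 0, "gripper": 1}
    - {"dx": -0.02, "dy": 0.115, "dz": 0, "ax": 0, "ay": 0, "az": 0, "gripper": 1}
    - {"dx": -0.023, "dy": 0.131, "dz": 0, "ax": 0, "ay": 0, "az": 0, "gripper": 1}
    - {"dx": -0.026, "dy": 0.148, "dz": 0, "ax": 0, "ay": 0, "az": 0, "gripper": 1}
    - {"dx": -0.029, "dy": 0.164, "dz": 0, "ax": 0, "ay": 0, "az": 0, "gripper": 1}

```text
time: 6.4
eef_pos: [0.5957, 0.0176, -0.0072]
tcp_rot: [0.643, 0.766, 0.0, -0.0]
contact_force: [-0.2, 0.5, -0.5]
opening: 1.001
finger_force: 0.1
```

Call:
jog_arm:
  increments:
    - {"dx": -0.003, "dy": 0.016, "dz": 0, "ax": 0, "ay": 0, "az": 0, "gripper": 1}
    - {"dx": -0.006, "dy": 0.033, "dz": 0, "ax": 0, "ay": 0, "az": 0, "gripper": 1}
    - {"dx": -0.009, "dy": 0.049, "dz": 0, "ax": 0, "ay": 0, "az": 0, "gripper": 1}
    - {"dx": -0.012, "dy": 0.066, "dz": 0, "ax": 0, "ay": 0, "az": 0, "gripper": 1}
    - {"dx": -0.014, "dy": 0.082, "dz": 0, "ax": 0, "ay": 0, "az": 0, "gripper": 1}
    - {"dx": -0.017, "dy": 0.099, "dz": 0, "ax": 0, "ay": 0, "az": 0, "gripper": 1}
    - {"dx": -0.02, "dy": 0.115, "dz": 0, "ax": 0, "ay": 0, "az": 0, "gripper": 1}
    - {"dx": -0.023, "dy": 0.131, "dz": 0, "ax": 0, "ay": 0, "az": 0, "gripper": 1}
    - {"dx": -0.026, "dy": 0.148, "dz": 0, "ax": 0, "ay": 0, "az": 0, "gripper": 1}
    - {"dx": -0.029, "dy": 0.164, "dz": 0, "ax": 0, "ay": 0, "az": 0, "gripper": 1}

```text
time: 7.4
eef_pos: [0.5922, 0.0372, -0.0072]
tcp_rot: [0.643, 0.766, -0.0, -0.0]
contact_force: [0.2, 0.6, 0.2]
opening: 1.0
finger_force: 0.1
```

```bash
python3 m.py; python3 - <<'E'
from h import *
s=get_state();im=imaging.read_camera("side");np.savez("s3.npz",W=cloud(im),f=im["frame"])
E
```

```text
tcp [ 0.0036  0.0077 -0.0072] F by 0.6 7.4
L 11121 axis y,z [0.0436 0.0294] front gap -0.0001
M 27587 axis y,z [0.0444 0.0296] front gap 0.0007
R 10203 axis y,z [0.0451 0.0294] front gap 0.0014
```

Call:
jog_arm:
  increments:
    - {"dx": -0.003, "dy": 0.016, "dz": 0, "ax": 0, "ay": 0, "az": 0, "gripper": 1}
    - {"dx": -0.006, "dy": 0.033, "dz": 0, "ax": 0, "ay": 0, "az": 0, "gripper": 1}
    - {"dx": -0.009, "dy": 0.049, "dz": 0, "ax": 0, "ay": 0, "az": 0, "gripper": 1}
    - {"dx": -0.012, "dy": 0.066, "dz": 0, "ax": 0, "ay": 0, "az": 0, "gripper": 1}
    - {"dx": -0.014, "dy": 0.082, "dz": 0, "ax": 0, "ay": 0, "az": 0, "gripper": 1}
    - {"dx": -0.017, "dy": 0.099, "dz": 0, "ax": 0, "ay": 0, "az": 0, "gripper": 1}
    - {"dx": -0.02, "dy": 0.115, "dz": 0, "ax": 0, "ay": 0, "az": 0, "gripper": 1}
    - {"dx": -0.0217, "dy": 0.123, "dz": 0, "ax": 0, "ay": 0, "az": 0, "gripper": 1}
    - {"dx": -0.023, "dy": 0.131, "dz": 0, "ax": 0, "ay": 0, "az": 0, "gripper": 1}
    - {"dx": -0.0246, "dy": 0.14, "dz": 0, "ax": 0, "ay": 0, "az": 0, "gripper": 1}

```text
time: 8.5
eef_pos: [0.5893, 0.0539, -0.0072]
tcp_rot: [0.643, 0.766, -0.0, 0.0]
contact_force: [0.7, -1.0, 0.8]
opening: 1.004
finger_force: 0.1
```

Call:
jog_arm:
  increments:
    - {"dx": -0.0007, "dy": 0.004, "dz": 0, "ax": 0, "ay": 0, "az": 0, "gripper": 1}
    - {"dx": -0.0014, "dy": 0.008, "dz": 0, "ax": 0, "ay": 0, "az": 0, "gripper": 1}
    - {"dx": -0.0021, "dy": 0.012, "dz": 0, "ax": 0, "ay": 0, "az": 0, "gripper": 1}
    - {"dx": -0.0028, "dy": 0.016, "dz": 0, "ax": 0, "ay": 0, "az": 0, "gripper": 1}
    - {"dx": -0.0035, "dy": 0.02, "dz": 0, "ax": 0, "ay": 0, "az": 0, "gripper": 1}
    - {"dx": -0.0042, "dy": 0.024, "dz": 0, "ax": 0, "ay": 0, "az": 0, "gripper": 1}

```text
time: 9.1
eef_pos: [0.5888, 0.0567, -0.0071]
tcp_rot: [0.643, 0.766, 0.0, 0.0]
contact_force: [-0.3, 0.2, -0.8]
opening: 1.0
finger_force: 0.1
```

```bash
python3 m.py; python3 - <<'E'
from h import *
f,W,s=wrist();B=bay(W);cv2.imwrite("pics/w3.png",f)
E
```

```text
tcp [ 0.0036  0.0275 -0.0071] F by 0.23 9.1
L 12639 axis y,z [0.0647 0.0294] front gap 0.0012
M 34048 axis y,z [0.0667 0.0296] front gap 0.0032
R 11900 axis y,z [0.066  0.0295] front gap 0.0025
```

View pics/w3.png

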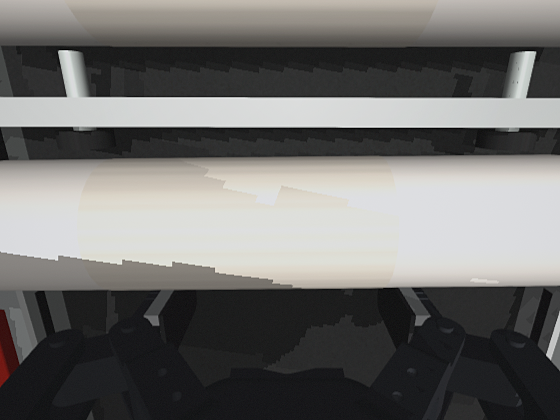

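The view shows the buffer ends at (88,148) and (503,148), and the tube edge at row 158, so a few mm of gap is left. I'll continue gently.

Call:
jog_arm:
  increments:
    - {"dx": -0.0007, "dy": 0.004, "dz": 0, "ax": 0, "ay": 0, "az": 0, "gripper": 1}
    - {"dx": -0.0014, "dy": 0.008, "dz": 0, "ax": 0, "ay": 0, "az": 0, "gripper": 1}
    - {"dx": -0.0021, "dy": 0.012, "dz": 0, "ax": 0, "ay": 0, "az": 0, "gripper": 1}
    - {"dx": -0.0028, "dy": 0.016, "dz": 0, "ax": 0, "ay": 0, "az": 0, "gripper": 1}
    - {"dx": -0.0035, "dy": 0.02, "dz": 0, "ax": 0, "ay": 0, "az": 0, "gripper": 1}

```text
time: 9.7
eef_pos: [0.5883, 0.0592, -0.0072]
tcp_rot: [0.643, 0.766, -0.0, -0.0]
contact_force: [0.4, 0.4, 0.3]
opening: 1.001
finger_force: 0.1
```

Call:
jog_arm:
  increments:
    - {"dx": -0.0007, "dy": 0.004, "dz": 0, "ax": 0, "ay": 0, "az": 0, "gripper": 1}
    - {"dx": -0.0014, "dy": 0.008, "dz": 0, "ax": 0, "ay": 0, "az": 0, "gripper": 1}
    - {"dx": -0.0021, "dy": 0.012, "dz": 0, "ax": 0, "ay": 0, "az": 0, "gripper": 1}

```text
time: 10.0
eef_pos: [0.5881, 0.0603, -0.007]
tcp_rot: [0.642, 0.766, -0.0, 0.0]
contact_force: [0.5, -2.8, 1.3]
opening: 1.0
finger_force: 0.9
```

```bash
python3 m.py
```

```text
tcp [ 0.0036  0.0311 -0.007 ] F by -2.79 10.0
L 12791 axis y,z [0.0683 0.0295] front gap 0.0011
M 34041 axis y,z [0.0697 0.0297] front gap 0.0026
R 11873 axis y,z [0.0689 0.0295] front gap 0.0018
```

Call:
jog_arm:
  increments:
    - {"dx": -0.0005, "dy": 0.003, "dz": 0, "ax": 0, "ay": 0, "az": 0, "gripper": 1}
    - {"dx": -0.0005, "dy": 0.003, "dz": 0, "ax": 0, "ay": 0, "az": 0, "gripper": 1}
    - {"dx": -0.0005, "dy": 0.003, "dz": 0, "ax": 0, "ay": 0, "az": 0, "gripper": 1}

```text
time: 10.35
eef_pos: [0.5881, 0.0608, -0.007]
tcp_rot: [0.643, 0.766, -0.0, 0.0]
contact_force: [-0.1, -2.2, 2.2]
opening: 1.001
finger_force: 1.0
```

```bash
python3 m.py
```

```text
tcp [ 0.0037  0.0316 -0.007 ] F by -2.1 10.35
L 12766 axis y,z [0.0688 0.0295] front gap 0.0012
M 33933 axis y,z [0.07   0.0297] front gap 0.0024
R 11963 axis y,z [0.069  0.0295] front gap 0.0014
```

Call:
jog_arm:
  increments:
    - {"dx": 0.0014, "dy": -0.008, "dz": 0, "ax": 0, "ay": 0, "az": 0, "gripper": 1}
    - {"dx": 0.003, "dy": -0.016, "dz": 0, "ax": 0, "ay": 0, "az": 0, "gripper": 1}
    - {"dx": 0.008, "dy": -0.045, "dz": 0, "ax": 0, "ay": 0, "az": 0, "gripper": 1}
    - {"dx": 0.029, "dy": -0.164, "dz": 0, "ax": 0, "ay": 0, "az": 0, "gripper": 1}
    - {"dx": 0.029, "dy": -0.164, "dz": 0, "ax": 0, "ay": 0, "az": 0, "gripper": 1}
    - {"dx": 0.029, "dy": -0.164, "dz": 0.4, "ax": 0, "ay": 0, "az": 0, "gripper": 1}
    - {"dx": 0.029, "dy": -0.164, "dz": 0.875, "ax": 0, "ay": 0, "az": 0, "gripper": 1}
    - {"dx": 0.029, "dy": -0.164, "dz": 0.875, "ax": 0, "ay": 0, "az": 0, "gripper": 1}

```text
time: 11.2
eef_pos: [0.5964, 0.0405, 0.1054]
tcp_rot: [0.643, 0.766, 0.004, 0.005]
contact_force: [1.0, -0.2, 0.9]
opening: 0.998
finger_force: 0.0
```

Call:
jog_arm:
  increments:
    - {"dx": 0.159, "dy": -0.903, "dz": 0, "ax": 0, "ay": 0, "az": 0, "gripper": 1}
    - {"dx": 0.159, "dy": -0.903, "dz": 0, "ax": 0, "ay": 0, "az": 0, "gripper": 1}
    - {"dx": 0.159, "dy": -0.903, "dz": 0, "ax": 0, "ay": 0, "az": 0, "gripper": 1}

```text
time: 11.5
eef_pos: [0.6115, -0.0716, 0.0982]
tcp_rot: [0.644, 0.765, -0.0, 0.001]
contact_force: [0.4, -0.2, 0.2]
opening: 1.003
finger_force: 0.0
```

Call:
jog_arm:
  increments:
    - {"dx": 0.15, "dy": -0.794, "dz": 0, "ax": 0, "ay": 0, "az": 0, "gripper": 1}
    - {"dx": 0.15, "dy": -0.794, "dz": 0, "ax": 0, "ay": 0, "az": 0, "gripper": 1}
    - {"dx": 0.15, "dy": -0.794, "dz": 0, "ax": 0, "ay": 0, "az": 0, "gripper": 1}
    - {"dx": 0.15, "dy": -0.794, "dz": 0, "ax": 0, "ay": 0, "az": 0, "gripper": 1}

```text
time: 11.9
eef_pos: [0.6282, -0.163, 0.0971]
tcp_rot: [0.644, 0.765, 0.0, -0.001]
contact_force: [-0.2, 0.5, -0.7]
opening: 1.003
finger_force: 0.0
```

```bash
python3 - <<'E'
from h import *
f,W,s=wrist();B=bay(W);t=bay(s["eef_pos"]);cv2.imwrite("pics/w4.png",f);print(t,s["contact_force"])
m=(abs(B[...,0])<.11)&(B[...,2]>.044)&(B[...,2]<.056)&(B[...,1]<-.13)&(B[...,1]>-.19)
Q=B[m];print("keeper",len(Q),np.percentile(Q[:,1],[1,50,99]),np.polyfit(Q[:,0],Q[:,1],1))
m=(abs(B[...,0])<.09)&(B[...,2]>.044)&(B[...,2]<.056)&(B[...,1]<-.172)&(B[...,1]>-.22);print("studs?",m.sum())
im=imaging.read_camera("top");B=bay(cloud(im));f=im["frame"];np.savez("top1.npz",f=f,W=cloud(im))
B0=bay(np.load("top0.npz")["W"])
def c(B,f,lo,hi):
    m=(abs(B[...,0])<.09)&(B[...,2]>.046)&(B[...,2]<.065)&(B[...,1]>lo)&(B[...,1]<hi)&(f.min(-1)>100);return B[m].mean(0).round(4)
print("cart",c(B,f,.045,.092),"div0",c(B0,np.load("top0.npz")["f"],.096,.118),"div1",c(B,f,.096,.118))
E
```

```text
[ 0.00424892 -0.19568994  0.09707629] [-0.21266578  0.52733338 -0.71455757]
keeper 4947 [-0.16817804 -0.16339038 -0.15983156] [-0.00284542 -0.16350196]
studs? 0
cart [-0.0008  0.0698  0.0514] div0 [-0.0009  0.1071  0.0502] div1 [-0.001   0.1072  0.0505]
```

View pics/w4.png

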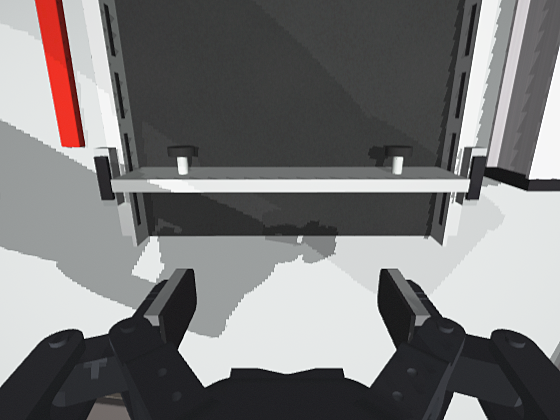

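The view shows the keeper clear at row 183, the fingers behind it at rows 270-345, and no studs in the fingers' way. The cartridge has stayed home and the divider hasn't moved. Going down behind the keeper.

Call:
jog_arm:
  increments:
    - {"dx": 0, "dy": 0, "dz": -0.3, "ax": 0, "ay": 0, "az": 0, "gripper": 1}
    - {"dx": 0, "dy": 0, "dz": -0.6, "ax": 0, "ay": 0, "az": 0, "gripper": 1}
    - {"dx": 0, "dy": 0, "dz": -0.75, "ax": 0, "ay": 0, "az": 0, "gripper": 1}
    - {"dx": 0, "dy": 0, "dz": -0.83, "ax": 0, "ay": 0, "az": 0, "gripper": 1}
    - {"dx": 0, "dy": 0, "dz": -0.83, "ax": 0, "ay": 0, "az": 0, "gripper": 1}

```text
time: 12.5
eef_pos: [0.6279, -0.1613, -0.0029]
tcp_rot: [0.642, 0.766, -0.0, -0.001]
contact_force: [0.1, -0.4, 0.6]
opening: 0.999
finger_force: 0.0
```

Call:
jog_arm:
  increments:
    - {"dx": -0.007, "dy": 0.041, "dz": 0, "ax": 0, "ay": 0, "az": 0, "gripper": 1}
    - {"dx": -0.014, "dy": 0.082, "dz": 0, "ax": 0, "ay": 0, "az": 0, "gripper": 1}
    - {"dx": -0.017, "dy": 0.099, "dz": 0, "ax": 0, "ay": 0, "az": 0, "gripper": 1}
    - {"dx": -0.02, "dy": 0.115, "dz": 0, "ax": 0, "ay": 0, "az": 0, "gripper": 1}
    - {"dx": -0.023, "dy": 0.131, "dz": 0, "ax": 0, "ay": 0, "az": 0, "gripper": 1}
    - {"dx": -0.026, "dy": 0.148, "dz": 0, "ax": 0, "ay": 0, "az": 0, "gripper": 1}
    - {"dx": -0.029, "dy": 0.164, "dz": 0, "ax": 0, "ay": 0, "az": 0, "gripper": 1}
    - {"dx": -0.032, "dy": 0.181, "dz": 0, "ax": 0, "ay": 0, "az": 0, "gripper": 1}
    - {"dx": -0.035, "dy": 0.197, "dz": 0, "ax": 0, "ay": 0, "az": 0, "gripper": 1}
    - {"dx": -0.038, "dy": 0.213, "dz": 0, "ax": 0, "ay": 0, "az": 0, "gripper": 1}

```text
time: 13.5
eef_pos: [0.6246, -0.1371, -0.0012]
tcp_rot: [0.643, 0.766, 0.0, 0.001]
contact_force: [0.0, -4.1, 3.3]
opening: 0.996
finger_force: 2.1
```

Call:
jog_arm:
  increments:
    - {"dx": -0.006, "dy": 0.033, "dz": 0, "ax": 0, "ay": 0, "az": 0, "gripper": 1}
    - {"dx": -0.012, "dy": 0.066, "dz": 0, "ax": 0, "ay": 0, "az": 0, "gripper": 1}
    - {"dx": -0.017, "dy": 0.099, "dz": 0, "ax": 0, "ay": 0, "az": 0, "gripper": 1}
    - {"dx": -0.023, "dy": 0.131, "dz": 0, "ax": 0, "ay": 0, "az": 0, "gripper": 1}
    - {"dx": -0.029, "dy": 0.164, "dz": 0, "ax": 0, "ay": 0, "az": 0, "gripper": 1}
    - {"dx": -0.035, "dy": 0.197, "dz": 0, "ax": 0, "ay": 0, "az": 0, "gripper": 1}
    - {"dx": -0.041, "dy": 0.23, "dz": 0, "ax": 0, "ay": 0, "az": 0, "gripper": 1}
    - {"dx": -0.046, "dy": 0.263, "dz": 0, "ax": 0, "ay": 0, "az": 0, "gripper": 1}
    - {"dx": -0.052, "dy": 0.296, "dz": 0, "ax": 0, "ay": 0, "az": 0, "gripper": 1}
    - {"dx": -0.058, "dy": 0.328, "dz": 0, "ax": 0, "ay": 0, "az": 0, "gripper": 1}

```text
time: 14.5
eef_pos: [0.6171, -0.0971, -0.0018]
tcp_rot: [0.643, 0.766, 0.0, 0.0]
contact_force: [3.2, -3.5, 1.7]
opening: 0.999
finger_force: 2.1
```

```bash
cat > k.py <<'E'
from h import *
f,W,s=wrist();B=bay(W);t=bay(s["eef_pos"]);print("tcp",t.round(4),"F by",(s["contact_force"][:2]@by).round(2),"Fz",s["contact_force"][2].round(1),s["time"])
Q=B[(abs(B[...,0])<.11)&(B[...,2]>.044)&(B[...,2]<.056)&(B[...,1]>t[1]+.008)&(B[...,1]<t[1]+.024)]
print("keeper y",np.percentile(Q[:,1],[1,50,99]).round(4),"slope deg",np.degrees(np.polyfit(Q[:,0],Q[:,1],1)[0]).round(2))
for sg in(-1,1):
    x=.005+.075*sg
    Q=B[(abs(B[...,0]-x)<.007)&(B[...,2]>.026)&(B[...,2]<.042)&(B[...,1]>t[1]+.02)&(B[...,1]<t[1]+.06)&(f.mean(-1)<70)]
    print("buffer",sg,len(Q),np.percentile(Q[:,1],[50,95,99]).round(4) if len(Q) else "")
for x0,x1 in((-.06,-.03),(.03,.06)):
    m=(B[...,0]>x0)&(B[...,0]<x1)&(B[...,2]>.044)&(B[...,2]<.06)&(B[...,1]>max(.045,t[1]+.03))&(B[...,1]<.095);print("cart",m.sum(),(B[m][:,1].mean() if m.any() else 0))
    m=(B[...,0]>x0)&(B[...,0]<x1)&(B[...,2]>.047)&(B[...,2]<.056)&(B[...,1]>.1)&(B[...,1]<.112);print("div",m.sum(),(B[m][:,1].mean() if m.any() else 0))
E
python3 k.py
```

```text
tcp [ 0.0048 -0.1289 -0.0018] F by -4.01 Fz 1.7 14.5
keeper y [-0.1183 -0.1117 -0.1091] slope deg -0.19
buffer -1 752 [-0.0918 -0.0909 -0.0908]
buffer 1 479 [-0.0917 -0.0913 -0.0912]
cart 0 0
div 0 0
cart 0 0
div 0 0
```

Call:
jog_arm:
  increments:
    - {"dx": -0.006, "dy": 0.033, "dz": 0, "ax": 0, "ay": 0, "az": 0, "gripper": 1}
    - {"dx": -0.012, "dy": 0.066, "dz": 0, "ax": 0, "ay": 0, "az": 0, "gripper": 1}
    - {"dx": -0.017, "dy": 0.099, "dz": 0, "ax": 0, "ay": 0, "az": 0, "gripper": 1}
    - {"dx": -0.023, "dy": 0.131, "dz": 0, "ax": 0, "ay": 0, "az": 0, "gripper": 1}
    - {"dx": -0.029, "dy": 0.164, "dz": 0, "ax": 0, "ay": 0, "az": 0, "gripper": 1}
    - {"dx": -0.035, "dy": 0.197, "dz": 0, "ax": 0, "ay": 0, "az": 0, "gripper": 1}
    - {"dx": -0.041, "dy": 0.23, "dz": 0, "ax": 0, "ay": 0, "az": 0, "gripper": 1}
    - {"dx": -0.046, "dy": 0.263, "dz": 0, "ax": 0, "ay": 0, "az": 0, "gripper": 1}
    - {"dx": -0.052, "dy": 0.296, "dz": 0, "ax": 0, "ay": 0, "az": 0, "gripper": 1}
    - {"dx": -0.058, "dy": 0.328, "dz": 0, "ax": 0, "ay": 0, "az": 0, "gripper": 1}

```text
time: 15.55
eef_pos: [0.61, -0.0578, -0.0019]
tcp_rot: [0.643, 0.766, -0.0, -0.0]
contact_force: [3.5, -4.3, 1.1]
opening: 1.0
finger_force: 2.1
```

Call:
jog_arm:
  increments:
    - {"dx": -0.006, "dy": 0.033, "dz": 0, "ax": 0, "ay": 0, "az": 0, "gripper": 1}
    - {"dx": -0.012, "dy": 0.066, "dz": 0, "ax": 0, "ay": 0, "az": 0, "gripper": 1}
    - {"dx": -0.017, "dy": 0.099, "dz": 0, "ax": 0, "ay": 0, "az": 0, "gripper": 1}
    - {"dx": -0.023, "dy": 0.131, "dz": 0, "ax": 0, "ay": 0, "az": 0, "gripper": 1}
    - {"dx": -0.029, "dy": 0.164, "dz": 0, "ax": 0, "ay": 0, "az": 0, "gripper": 1}
    - {"dx": -0.035, "dy": 0.197, "dz": 0, "ax": 0, "ay": 0, "az": 0, "gripper": 1}
    - {"dx": -0.041, "dy": 0.23, "dz": 0, "ax": 0, "ay": 0, "az": 0, "gripper": 1}
    - {"dx": -0.046, "dy": 0.263, "dz": 0, "ax": 0, "ay": 0, "az": 0, "gripper": 1}
    - {"dx": -0.052, "dy": 0.296, "dz": 0, "ax": 0, "ay": 0, "az": 0, "gripper": 1}
    - {"dx": -0.058, "dy": 0.328, "dz": 0, "ax": 0, "ay": 0, "az": 0, "gripper": 1}

```text
time: 16.55
eef_pos: [0.603, -0.0184, -0.0019]
tcp_rot: [0.643, 0.766, -0.0, -0.0]
contact_force: [4.1, -4.1, -1.2]
opening: 1.0
finger_force: 2.1
```

Call:
jog_arm:
  increments:
    - {"dx": -0.003, "dy": 0.016, "dz": 0, "ax": 0, "ay": 0, "az": 0, "gripper": 1}
    - {"dx": -0.006, "dy": 0.033, "dz": 0, "ax": 0, "ay": 0, "az": 0, "gripper": 1}
    - {"dx": -0.009, "dy": 0.049, "dz": 0, "ax": 0, "ay": 0, "az": 0, "gripper": 1}
    - {"dx": -0.012, "dy": 0.066, "dz": 0, "ax": 0, "ay": 0, "az": 0, "gripper": 1}
    - {"dx": -0.014, "dy": 0.082, "dz": 0, "ax": 0, "ay": 0, "az": 0, "gripper": 1}
    - {"dx": -0.017, "dy": 0.099, "dz": 0, "ax": 0, "ay": 0, "az": 0, "gripper": 1}
    - {"dx": -0.02, "dy": 0.115, "dz": 0, "ax": 0, "ay": 0, "az": 0, "gripper": 1}
    - {"dx": -0.023, "dy": 0.131, "dz": 0, "ax": 0, "ay": 0, "az": 0, "gripper": 1}
    - {"dx": -0.026, "dy": 0.148, "dz": 0, "ax": 0, "ay": 0, "az": 0, "gripper": 1}
    - {"dx": -0.029, "dy": 0.164, "dz": 0, "ax": 0, "ay": 0, "az": 0, "gripper": 1}

```text
time: 17.55
eef_pos: [0.5996, 0.0011, -0.0018]
tcp_rot: [0.643, 0.766, -0.0, -0.0]
contact_force: [3.4, -3.9, -0.5]
opening: 1.004
finger_force: 2.0
```

```bash
python3 k.py
```

```text
tcp [ 0.0046 -0.0292 -0.0018] F by -4.47 Fz -0.5 17.55
keeper y [-0.0185 -0.012  -0.0094] slope deg -0.18
buffer -1 778 [0.0076 0.0088 0.0089]
buffer 1 1011 [0.0064 0.0084 0.0085]
cart 12352 0.06314633038154341
div 0 0
cart 12183 0.06322190944582001
div 0 0
```

Call:
jog_arm:
  increments:
    - {"dx": -0.003, "dy": 0.016, "dz": 0, "ax": 0, "ay": 0, "az": 0, "gripper": 1}
    - {"dx": -0.006, "dy": 0.033, "dz": 0, "ax": 0, "ay": 0, "az": 0, "gripper": 1}
    - {"dx": -0.009, "dy": 0.049, "dz": 0, "ax": 0, "ay": 0, "az": 0, "gripper": 1}
    - {"dx": -0.012, "dy": 0.066, "dz": 0, "ax": 0, "ay": 0, "az": 0, "gripper": 1}
    - {"dx": -0.014, "dy": 0.082, "dz": 0, "ax": 0, "ay": 0, "az": 0, "gripper": 1}
    - {"dx": -0.017, "dy": 0.099, "dz": 0, "ax": 0, "ay": 0, "az": 0, "gripper": 1}
    - {"dx": -0.02, "dy": 0.115, "dz": 0, "ax": 0, "ay": 0, "az": 0, "gripper": 1}
    - {"dx": -0.023, "dy": 0.131, "dz": 0, "ax": 0, "ay": 0, "az": 0, "gripper": 1}
    - {"dx": -0.026, "dy": 0.148, "dz": 0, "ax": 0, "ay": 0, "az": 0, "gripper": 1}
    - {"dx": -0.029, "dy": 0.164, "dz": 0, "ax": 0, "ay": 0, "az": 0, "gripper": 1}

```text
time: 18.6
eef_pos: [0.5961, 0.0208, -0.0018]
tcp_rot: [0.643, 0.766, -0.0, -0.0]
contact_force: [3.6, -4.0, -0.1]
opening: 0.999
finger_force: 2.0
```

Call:
jog_arm:
  increments:
    - {"dx": -0.0014, "dy": 0.008, "dz": 0, "ax": 0, "ay": 0, "az": 0, "gripper": 1}
    - {"dx": -0.003, "dy": 0.016, "dz": 0, "ax": 0, "ay": 0, "az": 0, "gripper": 1}
    - {"dx": -0.0043, "dy": 0.025, "dz": 0, "ax": 0, "ay": 0, "az": 0, "gripper": 1}
    - {"dx": -0.006, "dy": 0.033, "dz": 0, "ax": 0, "ay": 0, "az": 0, "gripper": 1}
    - {"dx": -0.007, "dy": 0.041, "dz": 0, "ax": 0, "ay": 0, "az": 0, "gripper": 1}
    - {"dx": -0.0087, "dy": 0.049, "dz": 0, "ax": 0, "ay": 0, "az": 0, "gripper": 1}
    - {"dx": -0.01, "dy": 0.058, "dz": 0, "ax": 0, "ay": 0, "az": 0, "gripper": 1}
    - {"dx": -0.0116, "dy": 0.066, "dz": 0, "ax": 0, "ay": 0, "az": 0, "gripper": 1}

```text
time: 19.4
eef_pos: [0.5948, 0.0286, -0.0018]
tcp_rot: [0.643, 0.766, -0.0, -0.0]
contact_force: [4.0, -3.8, -0.5]
opening: 1.002
finger_force: 2.0
```

```bash
python3 k.py
```

```text
tcp [ 0.0046 -0.0012 -0.0018] F by -4.41 Fz -0.5 19.4
keeper y [0.0094 0.016  0.0186] slope deg -0.18
buffer -1 806 [0.0353 0.0368 0.0369]
buffer 1 1025 [0.0344 0.0363 0.0365]
cart 12366 0.0695798760337733
div 2328 0.10318114761560782
cart 12276 0.06968637963724005
div 2406 0.10299471303005944
```

Call:
jog_arm:
  increments:
    - {"dx": -0.0007, "dy": 0.004, "dz": 0, "ax": 0, "ay": 0, "az": 0, "gripper": 1}
    - {"dx": -0.0014, "dy": 0.008, "dz": 0, "ax": 0, "ay": 0, "az": 0, "gripper": 1}
    - {"dx": -0.0021, "dy": 0.012, "dz": 0, "ax": 0, "ay": 0, "az": 0, "gripper": 1}
    - {"dx": -0.0028, "dy": 0.016, "dz": 0, "ax": 0, "ay": 0, "az": 0, "gripper": 1}
    - {"dx": -0.0035, "dy": 0.02, "dz": 0, "ax": 0, "ay": 0, "az": 0, "gripper": 1}
    - {"dx": -0.0042, "dy": 0.024, "dz": 0, "ax": 0, "ay": 0, "az": 0, "gripper": 1}
    - {"dx": -0.005, "dy": 0.028, "dz": 0, "ax": 0, "ay": 0, "az": 0, "gripper": 1}
    - {"dx": -0.0057, "dy": 0.032, "dz": 0, "ax": 0, "ay": 0, "az": 0, "gripper": 1}

```text
time: 20.25
eef_pos: [0.5941, 0.0324, -0.0018]
tcp_rot: [0.643, 0.766, -0.0, -0.0]
contact_force: [3.6, -3.7, -0.4]
opening: 1.002
finger_force: 2.0
```

Call:
jog_arm:
  increments:
    - {"dx": -0.0007, "dy": 0.004, "dz": 0, "ax": 0, "ay": 0, "az": 0, "gripper": 1}
    - {"dx": -0.0014, "dy": 0.008, "dz": 0, "ax": 0, "ay": 0, "az": 0, "gripper": 1}

```text
time: 20.45
eef_pos: [0.594, 0.0334, -0.0018]
tcp_rot: [0.643, 0.766, 0.0, 0.0]
contact_force: [3.7, -3.0, -1.9]
opening: 0.998
finger_force: 2.0
```

Call:
jog_arm:
  increments:
    - {"dx": -0.0007, "dy": 0.004, "dz": 0, "ax": 0, "ay": 0, "az": 0, "gripper": 1}
    - {"dx": -0.0007, "dy": 0.004, "dz": 0, "ax": 0, "ay": 0, "az": 0, "gripper": 1}

```text
time: 20.65
eef_pos: [0.5938, 0.0339, -0.0018]
tcp_rot: [0.643, 0.766, 0.0, -0.0]
contact_force: [2.4, -3.1, -0.5]
opening: 1.0
finger_force: 1.8
```

Call:
jog_arm:
  increments:
    - {"dx": -0.0007, "dy": 0.004, "dz": 0, "ax": 0, "ay": 0, "az": 0, "gripper": 1}
    - {"dx": -0.0014, "dy": 0.008, "dz": 0, "ax": 0, "ay": 0, "az": 0, "gripper": 1}

```text
time: 20.85
eef_pos: [0.5937, 0.0347, -0.0018]
tcp_rot: [0.643, 0.766, -0.0, 0.0]
contact_force: [3.2, -4.0, -1.1]
opening: 1.0
finger_force: 2.3
```

```bash
python3 k.py
```

```text
tcp [ 0.0046  0.005  -0.0018] F by -4.53 Fz -1.1 20.85
keeper y [0.0157 0.0222 0.0249] slope deg -0.2
buffer -1 584 [0.04   0.0429 0.043 ]
buffer 1 847 [0.0397 0.0424 0.0427]
cart 11738 0.07002443572961763
div 3831 0.10521532581649606
cart 11623 0.07007679803890378
div 3781 0.10491273350063669
```

Contact is starting, so I'll use quarter-millimetre steps.

Call:
jog_arm:
  increments:
    - {"dx": -0.0004, "dy": 0.002, "dz": 0, "ax": 0, "ay": 0, "az": 0, "gripper": 1}
    - {"dx": -0.0004, "dy": 0.002, "dz": 0, "ax": 0, "ay": 0, "az": 0, "gripper": 1}

```text
time: 21.1
eef_pos: [0.5937, 0.0348, -0.0018]
tcp_rot: [0.643, 0.766, -0.0, 0.0]
contact_force: [2.5, -5.0, -0.8]
opening: 1.002
finger_force: 2.3
```

Call:
jog_arm:
  increments:
    - {"dx": -0.0004, "dy": 0.002, "dz": 0, "ax": 0, "ay": 0, "az": 0, "gripper": 1}
    - {"dx": -0.0004, "dy": 0.002, "dz": 0, "ax": 0, "ay": 0, "az": 0, "gripper": 1}

```text
time: 21.3
eef_pos: [0.5937, 0.035, -0.0018]
tcp_rot: [0.643, 0.766, -0.0, 0.0]
contact_force: [4.1, -4.1, -1.1]
opening: 0.999
finger_force: 2.4
```

Call:
jog_arm:
  increments:
    - {"dx": -0.0004, "dy": 0.002, "dz": 0, "ax": 0, "ay": 0, "az": 0, "gripper": 1}
    - {"dx": -0.0004, "dy": 0.002, "dz": 0, "ax": 0, "ay": 0, "az": 0, "gripper": 1}

```text
time: 21.5
eef_pos: [0.5936, 0.0352, -0.0018]
tcp_rot: [0.643, 0.766, -0.0, 0.0]
contact_force: [3.8, -5.3, -2.2]
opening: 1.004
finger_force: 2.4
```

Call:
jog_arm:
  increments:
    - {"dx": -0.0007, "dy": 0.004, "dz": 0, "ax": 0, "ay": 0, "az": 0, "gripper": 1}
    - {"dx": -0.0007, "dy": 0.004, "dz": 0, "ax": 0, "ay": 0, "az": 0, "gripper": 1}

```text
time: 21.7
eef_pos: [0.5936, 0.0354, -0.0018]
tcp_rot: [0.643, 0.766, -0.0, 0.0]
contact_force: [3.1, -5.2, -1.6]
opening: 1.002
finger_force: 2.9
```

Call:
jog_arm:
  increments:
    - {"dx": -0.0004, "dy": 0.002, "dz": 0, "ax": 0, "ay": 0, "az": 0, "gripper": 1}
    - {"dx": -0.0004, "dy": 0.002, "dz": 0, "ax": 0, "ay": 0, "az": 0, "gripper": 1}

```text
time: 21.9
eef_pos: [0.5936, 0.0354, -0.0017]
tcp_rot: [0.643, 0.766, -0.0, 0.001]
contact_force: [3.2, -6.9, -1.6]
opening: 0.999
finger_force: 3.3
```

Call:
jog_arm:
  increments:
    - {"dx": -0.0004, "dy": 0.002, "dz": 0, "ax": 0, "ay": 0, "az": 0, "gripper": 1}
    - {"dx": -0.0004, "dy": 0.002, "dz": 0, "ax": 0, "ay": 0, "az": 0, "gripper": 1}

```text
time: 22.1
eef_pos: [0.5936, 0.0354, -0.0017]
tcp_rot: [0.643, 0.766, -0.0, 0.001]
contact_force: [4.3, -6.8, -1.5]
opening: 1.003
finger_force: 3.7
```

Call:
jog_arm:
  increments:
    - {"dx": -0.0007, "dy": 0.004, "dz": 0, "ax": 0, "ay": 0, "az": 0, "gripper": 1}
    - {"dx": -0.0007, "dy": 0.004, "dz": 0, "ax": 0, "ay": 0, "az": 0, "gripper": 1}

```text
time: 22.3
eef_pos: [0.5936, 0.0354, -0.0017]
tcp_rot: [0.643, 0.766, -0.001, 0.001]
contact_force: [4.7, -8.5, -1.8]
opening: 1.001
finger_force: 4.4
```

Call:
jog_arm:
  increments:
    - {"dx": -0.0007, "dy": 0.004, "dz": 0, "ax": 0, "ay": 0, "az": 0, "gripper": 1}
    - {"dx": -0.0007, "dy": 0.004, "dz": 0, "ax": 0, "ay": 0, "az": 0, "gripper": 1}

```text
time: 22.5
eef_pos: [0.5936, 0.0355, -0.0017]
tcp_rot: [0.643, 0.766, -0.001, 0.001]
contact_force: [3.3, -10.1, -2.1]
opening: 0.998
finger_force: 5.1
```

Call:
jog_arm:
  increments:
    - {"dx": -0.0007, "dy": 0.004, "dz": 0, "ax": 0, "ay": 0, "az": 0, "gripper": 1}
    - {"dx": -0.0007, "dy": 0.004, "dz": 0, "ax": 0, "ay": 0, "az": 0, "gripper": 1}
    - {"dx": -0.0007, "dy": 0.004, "dz": 0, "ax": 0, "ay": 0, "az": 0, "gripper": 1}

```text
time: 22.8
eef_pos: [0.5936, 0.0355, -0.0017]
tcp_rot: [0.643, 0.766, -0.001, 0.002]
contact_force: [3.6, -10.8, -1.9]
opening: 0.999
finger_force: 5.8
```

```bash
python3 - <<'E'
from h import *
F=[]
for i in range(3):
    s=get_state();F.append((s["contact_force"][:2]@by,s["finger_force"]));imaging.read_camera("top")
print(np.round(F,2))
E
python3 k.py
```

```text
[[-11.27   5.84]
 [-11.36   5.84]
 [-11.55   5.84]]
tcp [ 0.0047  0.0058 -0.0017] F by -11.77 Fz -2.9 22.95
keeper y [0.0165 0.023  0.0256] slope deg -0.13
buffer -1 573 [0.0406 0.0436 0.0438]
buffer 1 749 [0.04   0.0431 0.0433]
cart 11713 0.07068806976200848
div 3831 0.10531717156856273
cart 11574 0.07040215628093356
div 3816 0.10501865002011174
```

The push is about 11.5 N, of which 4 N is friction, so the nip is about 7.5 N. The divider hasn't moved. Backing straight off, then lifting clear.

Call:
jog_arm:
  increments:
    - {"dx": 0.0014, "dy": -0.008, "dz": 0, "ax": 0, "ay": 0, "az": 0, "gripper": 1}
    - {"dx": 0.003, "dy": -0.016, "dz": 0, "ax": 0, "ay": 0, "az": 0, "gripper": 1}
    - {"dx": 0.006, "dy": -0.033, "dz": 0, "ax": 0, "ay": 0, "az": 0, "gripper": 1}
    - {"dx": 0.014, "dy": -0.082, "dz": 0, "ax": 0, "ay": 0, "az": 0, "gripper": 1}
    - {"dx": 0.043, "dy": -0.246, "dz": 0, "ax": 0, "ay": 0, "az": 0, "gripper": 1}
    - {"dx": 0.043, "dy": -0.246, "dz": 0, "ax": 0, "ay": 0, "az": 0, "gripper": 1}
    - {"dx": 0.043, "dy": -0.246, "dz": 0.3, "ax": 0, "ay": 0, "az": 0, "gripper": 1}
    - {"dx": 0.043, "dy": -0.246, "dz": 0.7, "ax": 0, "ay": 0, "az": 0, "gripper": 1}
    - {"dx": 0.043, "dy": -0.246, "dz": 1, "ax": 0, "ay": 0, "az": 0, "gripper": 1}
    - {"dx": 0.043, "dy": -0.246, "dz": 1, "ax": 0, "ay": 0, "az": 0, "gripper": 1}

```text
time: 24.0
eef_pos: [0.6021, 0.0087, 0.1253]
tcp_rot: [0.642, 0.766, 0.003, 0.005]
contact_force: [-0.1, 0.6, 0.5]
opening: 1.001
finger_force: 0.0
```

Call:
jog_arm:
  increments:
    - {"dx": 0, "dy": 0, "dz": 1, "ax": 0, "ay": 0, "az": 0, "gripper": 1}
    - {"dx": 0, "dy": 0, "dz": 1, "ax": 0, "ay": 0, "az": 0, "gripper": 1}
    - {"dx": 0, "dy": 0, "dz": 1, "ax": 0, "ay": 0, "az": 0, "gripper": 1}
    - {"dx": 0, "dy": 0, "dz": 1, "ax": 0, "ay": 0, "az": 0, "gripper": 1}
    - {"dx": 0, "dy": 0, "dz": 1, "ax": 0, "ay": 0, "az": 0, "gripper": 1}
    - {"dx": 0, "dy": 0, "dz": 1, "ax": 0, "ay": 0, "az": 0, "gripper": 1}

```text
time: 24.6
eef_pos: [0.5967, 0.0089, 0.2349]
tcp_rot: [0.643, 0.766, -0.001, -0.002]
contact_force: [-0.4, -0.4, -0.5]
opening: 1.0
finger_force: 0.0
```

```bash
python3 - <<'E'
from h import *
f,W,s=wrist();B=bay(W);cv2.imwrite("pics/w5.png",f)
def g(n,x,lo,hi,z0=.046,z1=.056):
    m=(abs(B[...,0]-x)<.02)&(B[...,2]>z0)&(B[...,2]<z1)&(B[...,1]>lo)&(B[...,1]<hi);print(n,x,m.sum(),np.percentile(B[m][:,1],[1,50,99]).round(4))
for x in(-.06,.06): g("keep",x,.005,.035);g("cart",x,.045,.095);g("div",x,.098,.115)
E
```

```text
keep -0.06 322 [0.0171 0.0214 0.0253]
cart -0.06 1534 [0.0505 0.0688 0.087 ]
div -0.06 383 [0.1017 0.1054 0.1098]
keep 0.06 317 [0.0171 0.0213 0.025 ]
cart 0.06 1536 [0.0494 0.0686 0.0868]
div 0.06 406 [0.1013 0.105  0.1089]
```

View pics/w5.png

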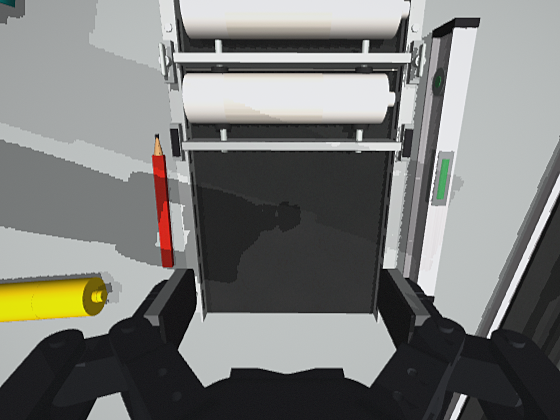

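The view shows the cartridge at (290,98) nipped square between the divider (row 60) and the keeper (row 146). The divider is unmoved, and the pencil, the level and the stowed cartridge are where they were. Handing in.

```bash
python3 -c "
from plant import job
print(job.sign_off())"
```

```text
the job is handed in; nothing more can be done
None
```

The loose cartridge is rolled home against the divider's buffers and nipped by the keeper at about 7.5 N; the divider did not move, and the job was handed in at about 25 s of the 72 s allowed (no verdict returned).

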